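# Close a small autoclave and hold its lid down for bolting

## Task

Close the small autoclave: lower the steel vessel, foot down, into the pocket of the heating jacket, slip the small white seal ring over the vessel's neck so it lies flat on the flange, and set the lid squarely on top; lower the parts, do not drop them. Then be my third hand while I fit the clamp halves: push the lid straight down against the sprung heater plate with a steady 15 N or so (never over 30 N, that would crush the seal) and finish while still holding it down like that. Leave the larger ring, the clamp halves, the wrench, the beaker and the bottle where they are.

Things in the scene. Friction and masses are not known exactly. Their poses are not given: they have to be found in the camera images.
- pocket (a point): Pocket of the heating jacket (a stainless drum 110 mm across on the blue base): centre of its round mouth, level with the jacket's flat top face, 120 mm above the bench. The pocket is 51.6 mm across; its floor is the sprung heater plate, whose top lies 46 mm below the mouth when unloaded. z up.
- station: The blue controller base under the jacket, fixed, 55 mm high: origin on the bench under the pocket axis. It reaches 85 mm to -x, 145 mm to +x (sloping panel with the display) and 95 mm to each side.
- hotplate (a joint): The heater plate that is the floor of the pocket, on a spring: 0 m at its upper stop, growing to 0.014 as it is pushed down. It starts to sink at a load of 8 N, then gives 2 N per mm. Vessel and ring alone (6 N) scarcely move it, the lid adds 4 N; a push of 15 N on the lid brings it to about 0.0085 m.
- vessel_mid (a point): Stainless vessel, loose, upright on the bench, about 0.6 kg, 91 mm tall: body 46 mm across with a bevelled foot; flange 58 mm across from 64 to 78 mm above the foot; above it a bevelled neck 36 mm across, 13 mm high, with an open 30 mm bore. The point lies on the axis, 45 mm above the foot. z up the axis. Standing on the unloaded plate, the flange's underside is 18 mm above the jacket's face.
- gasket_mid (a point): Small white PTFE seal ring, loose, flat on the bench: 56 mm outside, 40 mm inside, 8 mm thick, about 22 g. The point is its centre, 4 mm above its underside. It belongs around the vessel's neck, flat on the flange (its centre then 37 mm above the vessel's point).
- lid_boss (a point): Stainless lid, loose, standing on its rim, about 0.42 kg: a disc 58 mm across, 18 mm thick, with a recess 40 mm across and 9 mm deep underneath that goes over the vessel's neck; on top a round boss 26 mm across, 40 mm high to hold it by (5 mm high plugs around its foot). The point lies on the axis, 45 mm above the underside, 13 mm below the boss's top. z up. Seated, it is 86 mm above the vessel's point.
- vessel: The vessel (see vessel_mid): origin at the centre of its foot, z up its axis.
- gasket: The small white seal ring (see gasket_mid): origin at the centre of its underside.
- lid: The lid (see lid_boss): origin at the centre of its underside, z up.
- big_gasket: Not part of the job: a larger white ring for another reactor, 84 mm outside, 60 mm inside, 8 mm thick. Origin at the centre of its underside.
- clamp_a: Not part of the job: half of the split-ring clamp, a steel half-round 88 mm across and 30 mm high with a bolt lug at each end. Origin at the centre of the half-round, on the bench.
- clamp_b: Not part of the job: the other clamp half, of the same shape and size.
- wrench: Not part of the job: steel spanner 190 mm long, lying flat. Origin at its middle.
- beaker: Not part of the job: small glass beaker 60 mm across and 80 mm tall. Origin at the centre of its underside.
- bottle: Not part of the job: capped bottle 86 mm across and 174 mm tall. Origin at the centre of its underside.
Mind the look-alikes: they are no part of the job. Leave any brown or orange look-alike of the lid alone.

How it is judged:
By the outcome, as a careful person would: the job done as asked, in the order asked, and still so for the second after the job is handed in, while the arm keeps its last pose, push and grip.
It also fails if it takes over 72 s, if anything falls off the work surface, if the arm or the gripper's body presses on something with over 40 N, if the wrist force passes 120 N, or if a joint passes its speed limit or range.

## Robot

A 6-joint arm with a two-finger parallel gripper is mounted at the origin on the work surface. World frame = base frame: x ahead of the robot, y to its left, z up, the work surface at z = 0. Lengths are in mm, angles in rad, forces in N, time in s.
With the tool pointing down it reaches from about 350 to 975 mm from the base axis. Payload 7.1 kg.
Tool frame: the origin (TCP) lies midway between the tips of the shut fingers; the grasp point (between the pads) lies 19 mm behind it; z points along the fingers, x is the direction in which the jaws open and shut, and the axes are right-handed (so a half turn about z gives the same grasp; the last joint's range is limited). The gripper opens to 88 mm and grips with 3 to 60 N. Pads are 20 mm wide; open, the fingers measure 115 mm over their backs; the gripper's body (75 mm by 178 mm) begins 61 mm behind the grasp point.
Start: joints at [-1.359, 0.423, 1.63, -0, 1.089, -0.019], TCP at [142.992, -608.406, 222.675] pointing down, gripper open.
Joint ranges: [-3, 3], [-0.9, 2.11], [0.09, 2.58], [-1.31, 4.45], [0.11, 2.69], [-2.54, 2.54]. Speed limits (rad/s): [2.39, 2.39, 3.01, 3.14, 3.14, 3.14].

## Interface

Orientations are given as a rotation vector (axis times angle).
In Python, from workcell import telemetry, imaging, ticket gives the robot as it stands.
- The arm moves only by the tool jog_arm, never from a script. Its arguments are lists of equal length, an entry for each row: "travel": the shift along the world's x, y, z in units of 400 mm (1.0 is 400 mm), a list of three; "dr": the turn, a rotation vector about the world's x, y, z in units of 90 degrees (1.0 is 90 degrees), a list of three. In form: {"travel": [[tx, ty, tz], ...], "dr": [[wx, wy, wz], ...]}. A call has exactly 10 rows; each row is the pose to reach, as a shift and turn from the pose measured when the call began; what a row does not reach only later rows make up. A row lasts 1/10 s, in which the tool goes at most 50 mm and 8.59 degrees, less where a joint would pass 70% of its speed; a pose out of reach is approached as far as the arm can. A call with a number of a shift or a turn outside -1 to 1 is refused whole. A call with a gripper value outside its range is refused whole. "hand" is the opening, from -1 (shut) to 1 (fully open), set as the call begins (left out, the last holds). The fingers move at their own pace and stop on an object; the grip force is fixed at half the most. Time passes only in rows, so rows that repeat a pose let the fingers close, or fill a call up. It gives the time, the measured TCP pose, the force and the opening at its end, in the units of the state.
- telemetry.get_obs(): the state, without advancing time (a new reading comes with each control period).
- imaging.get_image(name): name is "side" or "top"; returns a dict with "pixels" (420x560x3 uint8, red, green, blue), "range_z" (420x560 float32, mm along the optical axis (not along the pixel's ray), 0 where there is no reading), "fx", "fy", "cx", "cy" (pixels), "extrinsics" (4x4, takes a point from world to camera coordinates). Camera axes: x right, y down, z forward; pixel columns grow to the right and rows downward; lengths in mm; the calibration is good to about 2 mm. A picture is of the moment at which its call begins.
- ticket.close_job(): hands the job in, once; it reports no verdict.
The state is a dict: "t": time; "qpos": joint angles; "qvel": joint speeds; "joint_torque": joint torques, N m; "ee_pos": TCP position; "orientation": TCP orientation; "ft_force": force on the tool from outside, world axes, zero at the start; "moment": the same for the moment, N m; "width": finger opening in mm.
Only numpy, scipy, OpenCV 4.12 (cv2) and the standard library are available. Lean on these libraries where they do the work, as an engineer would, in place of code of your own. Each camera call takes 0.05 s, during which the arm holds its last target. There are 200 camera calls.

## Working session

There is one attempt and no reset: what is moved stays moved. The work goes in short steps, Python scripts to look and compute and a tool call to move; the robot and the scene stay as the last step left them, time stands still between calls to the robot, and variables do not carry over. Pictures are saved under pics/ and viewed, about 8 in all and at most 12, crops included, and the job is handed in when it is done.

Besides the shell and the picture viewer there is one more tool, called after ">>>" as a command line: name --argument value ..., lists and objects as JSON in quotes. jog_arm: Moves the arm, as the interface text tells. Its arguments: {"type":"object","properties":{"travel":{"type":"array"},"dr":{"type":"array"},"hand":{"type":"number"}},"required":["travel","dr"]}

```bash
mkdir -p pics
cat > h.py <<'E'
import numpy as np, cv2
from workcell import telemetry, imaging, ticket
def grab(n):
    d=imaging.get_image(n); np.savez('/tmp/%s.npz'%n,**d); return d
def load(n): return dict(np.load('/tmp/%s.npz'%n))
def cloud(d):
    z=d['range_z'].astype(float); v,u=np.mgrid[:z.shape[0],:z.shape[1]]
    p=np.stack([(u-d['cx'])/d['fx']*z,(v-d['cy'])/d['fy']*z,z],-1)
    E=np.array(d['extrinsics']); w=(p-E[:3,3])@E[:3,:3]; w[z==0]=np.nan; return w
def save(d,name,box=None,s=1):
    im=d['pixels'][...,::-1]
    if box: u0,v0,u1,v1=box; im=im[v0:v1,u0:u1]
    cv2.imwrite('pics/'+name,cv2.resize(im,None,fx=s,fy=s,interpolation=cv2.INTER_CUBIC))
E
python3 - <<'E'
from h import *
o=telemetry.get_obs(); print(o)
for n in('top','side'):
    d=grab(n); save(d,n+'0.png',s=1.4); print(n,d['fx'],d['cx'],d['cy'],np.round(d['extrinsics'],3))
E
```

```text
{'t': 0.0, 'qpos': array([-1.35901583e+00,  4.23818029e-01,  1.63075102e+00,  1.05168257e-05,
        1.08857188e+00, -1.90025642e-02]), 'qvel': array([-0.00066396,  0.00074257, -0.00059386, -0.00051692,  0.00215776,
       -0.00031066]), 'joint_torque': array([ 1.22879988e-03, -5.44619501e+01, -2.73667020e+01,  6.44335337e-02,
        2.27390905e-02, -1.04633505e-04]), 'ee_pos': array([ 142.86560224, -607.85092058,  221.89196276]), 'orientation': array([-2.46165306e+00,  1.95029127e+00,  1.86733808e-03]), 'ft_force': array([-0.58163361,  0.64046732,  0.31934256]), 'moment': array([ 0.01921391, -0.01839877,  0.0298514 ]), 'width': 87.79396139642098}
top 542.869434265178 271.2293221752803 205.10630496229882 [[ 2.900000e-02 -9.990000e-01  1.400000e-02 -2.022500e+01]
 [-9.820000e-01 -3.100000e-02 -1.840000e-01  5.576960e+02]
 [ 1.850000e-01 -8.000000e-03 -9.830000e-01  1.626485e+03]
 [ 0.000000e+00  0.000000e+00  0.000000e+00  1.000000e+00]]
side 493.8813039415217 280.22067499365346 204.29685884490092 [[-7.840000e-01 -6.200000e-01 -2.100000e-02  4.589570e+02]
 [-3.520000e-01  4.730000e-01 -8.080000e-01  2.677710e+02]
 [ 5.110000e-01 -6.260000e-01 -5.890000e-01  1.078244e+03]
 [ 0.000000e+00  0.000000e+00  0.000000e+00  1.000000e+00]]
```

View pics/top0.png

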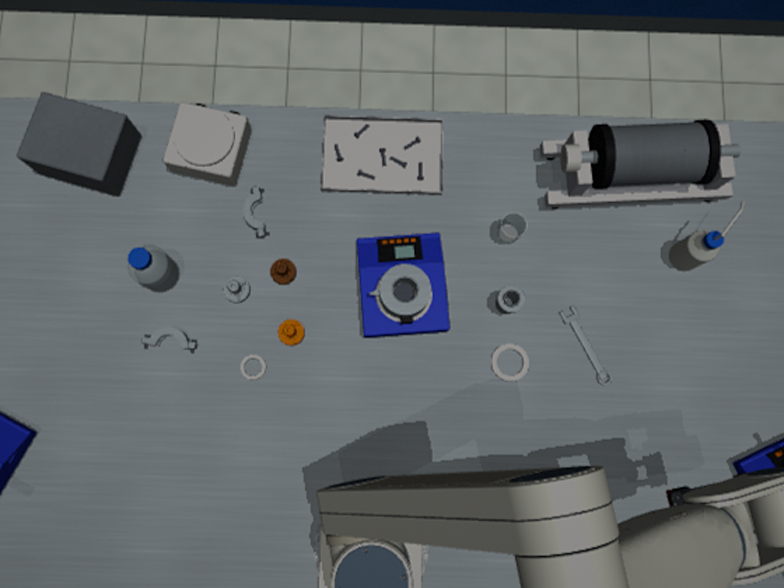

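View pics/side0.png

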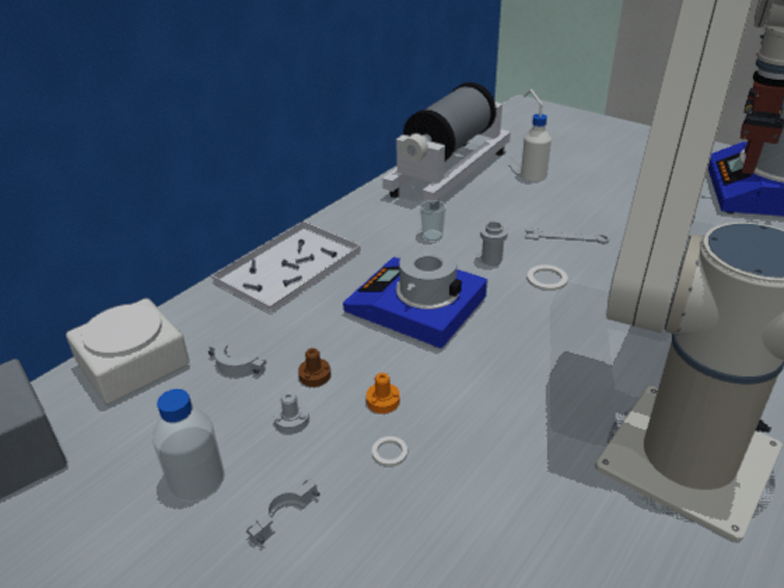

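Top view (pixels at 1.4×):
- Vessel at (511,299).
- Jacket at (404,291).
- Steel lid at (236,289); its look-alikes are brown (283,271) and orange (291,331).
- Small ring at (252,367); the larger ring is at (510,362).
- Another blue device sits at the right edge (766,455), so I'll check which one is the station.

Next I'll measure them all and take a close crop.

```bash
cat >> h.py <<'E'
from scipy.optimize import least_squares
def circ(P):
    f=lambda p:np.hypot(P[:,0]-p[0],P[:,1]-p[1])-p[2]
    r=least_squares(f,[*P.mean(0)[:2],np.ptp(P[:,0])/2],loss='soft_l1',f_scale=1.0); return r.x
E
python3 - <<'E'
from h import *
its={'vessel':(365,214),'jacket':(289,208),'lid':(169,206),'brown':(202,194),'orange':(208,237),'ring':(180,262),'bigring':(364,259),'right':(547,330)}
for n in('top','side'):
    d=load(n); w=cloud(d)
    if n=='side': its={'vessel':(352,174),'jacket':(305,195),'lid':(208,295),'ring':(278,322),'bigring':(390,198),'right':(545,130)}
    for k,(u,v) in its.items():
        P=w[max(0,v-45):v+45,max(0,u-45):u+45].reshape(-1,3); P=P[~np.isnan(P[:,0])]
        c=w[v,u]; cc=np.nanmean(w[max(v-10,0):v+10,u-10:u+10].reshape(-1,3),0)
        Q=P[np.hypot(P[:,0]-cc[0],P[:,1]-cc[1])<75]
        h=np.histogram(Q[:,2],bins=np.arange(-5,160,5))[0]
        print(n,k,np.round(c,0),np.round(cc),h)
d=load('top')
a=cv2.resize(d['pixels'][170:280,145:255],None,fx=3.6,fy=3.6,interpolation=2)
b=cv2.resize(d['pixels'][170:280,270:380],None,fx=3.6,fy=3.6,interpolation=2)
cv2.imwrite('pics/crop1.png',np.hstack([a,b])[...,::-1])
E
```

```text
top vessel [ 546. -302.   11.] [ 540. -292.   54.] [477 598 205  26   5   5  12   6   4   2   7   5   4   9   8  33  95  58
  22  16   2   1   0   0   0   0   0   0   0   0   0   0]
top jacket [547. -58.  69.] [544. -55.  95.] [  0   0   0   0   0   0   0   0   0   3  44 198 255 113  44  90  76  28
  15  26  33  27  20  71 304 381  90   4   0   0   0   0]
top lid [544. 310.  61.] [553. 319.  19.] [529 578 182  45  73  67  17   6   3   3   7  23  19   9   2   0   0   0
   0   0   0   0   0   0   0   0   0   0   0   0   0   0]
top brown [585. 211.  60.] [595. 218.  19.] [502 595 182  51  80  61  21   2   5   4   3  13  29  12   2   0   0   0
   0   0   0   0   0   0   0   0   0   0   0   0   0   0]
top orange [452. 186.  62.] [458. 192.  19.] [568 611 152  48  96  57  19   3   1   6   5  11  29   9   4   0   0   0
   0   0   0   0   0   0   0   0   0   0   0   0   0   0]
top ring [379. 276.  -4.] [380. 277.   3.] [666 706 226  56   8   0   0   0   0   0   0   0   0   0   0   0   0   0
   0   0   0   0   0   0   0   0   0   0   0   0   0   0]
top bigring [ 405. -300.   -3.] [ 406. -298.
[... 760 characters left out ...]
 17   20   17   14   40   51    0
    0    0    0    0    0    0    0    0    0    0    0    0    0    0
    0    0    0    0]
side ring [378. 270.  -0.] [378. 272.   3.] [1484 1085  199   12    0    0    0    0    0    0    0    0    0    0
    0    0    0    0    0    0    0    0    0    0    0    0    0    0
    0    0    0    0]
side bigring [ 408. -306.   -2.] [ 408. -301.    3.] [426 509 188  35   0   0   0   0   0   0   0   0   0   0   0   0   0   0
   0   0   0   0   0   0   0   0   0   0   0   0   0   0]
side right [ 135. -829.   88.] [ 136. -827.   90.] [ 91 213  20  44  52  68  55  59  64  68  71  76  88  74  84  73  67  85
  91  62  25  23  33  28  29  25  26  26  26  28  16  27]
```

View pics/crop1.png

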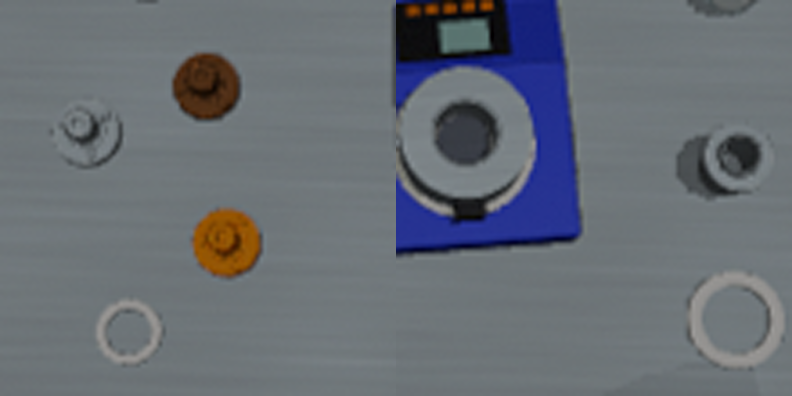

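```bash
cat >> h.py <<'E'
def proj(d,P):
    E=np.array(d['extrinsics']); c=P@E[:3,:3].T+E[:3,3]
    return c[...,0]/c[...,2]*d['fx']+d['cx'], c[...,1]/c[...,2]*d['fy']+d['cy']
def fitc(d,x0,y0,circs,R=14,sm=0.7,tilt=None):
    """circs: [(radius,z)]; maximise image gradient along projected circles"""
    g=cv2.GaussianBlur(d['pixels'].astype(np.float32),(0,0),sm)
    G=np.sqrt(sum(cv2.Sobel(g,cv2.CV_32F,a,b)**2 for a,b in((1,0),(0,1))).sum(2)); G=np.minimum(G,np.percentile(G,99.5))
    t=np.linspace(0,2*np.pi,120)
    def score(x,y):
        s=0
        for r,z in circs:
            u,v=proj(d,np.stack([x+r*np.cos(t),y+r*np.sin(t),0*t+z],-1))
            s+=cv2.remap(G,u.astype(np.float32)[None],v.astype(np.float32)[None],1).mean()
        return s
    x,y=x0,y0
    for st,n in((2,R//2),(0.5,5),(0.1,6)):
        c=[(score(x+i*st,y+j*st),x+i*st,y+j*st) for i in range(-n,n+1) for j in range(-n,n+1)]
        s,x,y=max(c)
    return round(x,1),round(y,1),round(float(s/len(circs)),1)
E
python3 - <<'E'
from h import *
T={'pocket':(538,-52,[[(25.8,120)],[(55,120)],[(25.8,120),(55,120)]]),
'vessel':(538,-288,[[(29,78)],[(15,91)],[(29,78),(15,91)]]),
'lid':(546,320,[[(29,18)],[(13,58)],[(29,18),(13,58)]]),
'ring':(380,276,[[(28,8)],[(20,8)],[(28,8),(20,8)]])}
for n in('top','side'):
    d=load(n)
    for k,(x,y,cs) in T.items(): print(n,k,[fitc(d,x,y,c) for c in cs])
E
```

```text
top pocket [(542.8, -55.2, 344.2), (544.2, -56.1, 325.9), (543.4, -55.9, 329.3)]
top vessel [(531.6, -279.1, 196.1), (538.9, -289.9, 287.5), (538.5, -288.6, 222.5)]
top lid [(547.3, 314.8, 103.3), (544.1, 313.6, 203.9), (544.7, 314.1, 147.4)]
top ring [(379.1, 274.3, 145.0), (379.1, 274.5, 160.5), (379.1, 274.3, 152.7)]
side pocket [(538.8, -53.7, 328.6), (540.8, -56.0, 184.4), (539.4, -54.4, 250.8)]
side vessel [(535.1, -289.8, 188.1), (536.6, -290.3, 244.7), (535.6, -289.9, 215.2)]
side lid [(535.8, 330.6, 219.2), (528.9, 334.8, 200.0), (535.1, 330.0, 193.5)]
side ring [(376.2, 272.9, 238.0), (375.6, 272.9, 251.6), (375.9, 272.8, 244.0)]
```

Run:
```python
from h import *
t=np.linspace(0,2*np.pi,90)
out=[]
for n,lid,box in(('top',(544.7,314.1),(140,175,205,240)),('side',(541.5,313.5),(180,260,245,325)),('top',None,(335,180,400,245)),('side',None,(320,150,385,215))):
    d=load(n); u0,v0,u1,v1=box; s=6
    im=cv2.resize(d['pixels'][v0:v1,u0:u1,::-1],None,fx=s,fy=s,interpolation=2)
    L=[(29,18,(0,0,255)),(13,58,(0,255,0))] if lid else [(29,78,(0,0,255)),(15,91,(0,255,0))]
    c=lid or ((538.5,-288.9) if n=='top' else (535.6,-289.9))
    for r,z,col in L:
        u,v=proj(d,np.stack([c[0]+r*np.cos(t),c[1]+r*np.sin(t),0*t+z],-1))
        cv2.polylines(im,[np.stack([(u-u0+.5)*s,(v-v0+.5)*s],-1).astype(int)],True,col,1)
    out.append(im)
o=np.vstack([np.hstack(out[:2]),np.hstack(out[2:])]); o=cv2.resize(o,None,fx=.76,fy=.76)
cv2.imwrite('pics/ov1.png',o)
d=load('side')
for b in((541.5,313.5),(544,318)): print([fitc(d,*b,c,R=6) for c in ([(29,18)],[(13,58)],[(29,18),(13,58)])])
```

```text
[(548.0, 319.5, 172.4), (541.0, 321.1, 154.0), (545.0, 319.1, 146.9)]
[(548.0, 319.5, 172.4), (544.9, 325.3, 161.2), (547.5, 321.0, 146.6)]
```

View pics/ov1.png

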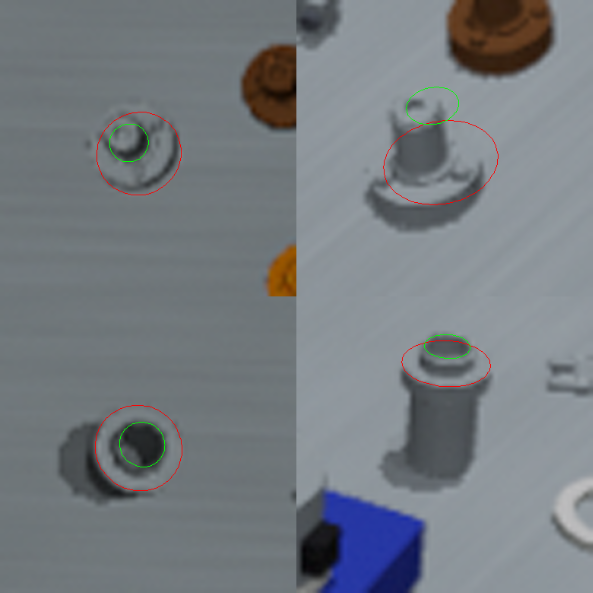

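Run:
```python
from h import *
for n in('top','side'):
    d=load(n); w=cloud(d)
    for k,(x,y) in {'lid':(547,318),'brown':(592,218),'orange':(455,192)}.items():
        m=np.hypot(w[...,0]-x,w[...,1]-y)<42
        for lo,hi in((10,26),(45,70)):
            P=w[m&(w[...,2]>lo)&(w[...,2]<hi)]
            print(n,k,lo,len(P),np.round(np.median(P,0),1),'mid',np.round((np.percentile(P,3,0)+np.percentile(P,97,0))/2,1),'ext',np.round(np.percentile(P,97,0)-np.percentile(P,3,0)))
        print([fitc(d,x,y,c,R=12) for c in ([(29,18)],[(29,18),(29,0)],[(13,58)],[(29,18),(13,58)])])
```

```text
top lid 10 185 [544.2 311.8  18.7] mid [549.5 318.3  18.1] ext [52. 53. 14.]
top lid 45 60 [549.4 317.3  55.1] mid [549.8 317.6  56.1] ext [22. 22. 18.]
[(547.3, 314.8, 103.3), (548.0, 315.4, 92.6), (544.1, 313.6, 203.9), (544.7, 314.1, 147.4)]
top brown 10 191 [589.1 212.   18.5] mid [595.1 216.   18.1] ext [55. 51. 14.]
top brown 45 59 [594.1 215.1  57.4] mid [593.6 215.8  57.3] ext [21. 22. 15.]
[(593.9, 216.2, 387.5), (596.0, 217.4, 355.8), (588.3, 229.5, 200.3), (595.4, 216.7, 226.3)]
top orange 10 197 [453.5 189.8  17.9] mid [456.  191.7  17.4] ext [53. 52. 14.]
top orange 45 58 [455.4 190.   57.5] mid [455.9 190.8  57.1] ext [23. 22. 19.]
[(457.2, 191.8, 363.9), (458.2, 192.7, 350.2), (467.1, 178.3, 196.3), (457.6, 192.4, 221.6)]
side lid 10 305 [537.3 327.7  17.9] mid [545.  320.6  18.4] ext [50. 53. 13.]
side lid 45 105 [544.1 321.1  54.7] mid [546.2 320.6  52.8] ext [23. 23. 12.]
[(535.8, 330.6, 219.2), (548.6, 320.4, 196.1), (531.9, 333.1, 187.5), (535.1, 330.0, 193.5)]
side brown 10 261 [582.2 226.2  17.8] mid [590.6 218.5  17.6] ext [53. 53. 13.]
side brown 45 90 [588.  219.2  55.3] mid [590.2 218.9  53.8] ext [22. 22. 14.]
[(580.4, 228.4, 319.0), (593.4, 216.5, 302.4), (589.8, 219.6, 354.0), (591.3, 218.2, 314.7)]
side orange 10 288 [445.5 202.1  17.8] mid [452.7 193.9  17.7] ext [52. 52. 14.]
side orange 45 101 [450.1 195.9  55.5] mid [452.4 193.6  52.7] ext [22. 24. 13.]
[(454.9, 192.1, 324.2), (455.3, 191.9, 317.1), (453.1, 194.2, 350.9), (453.8, 193.4, 328.0)]
```

Lid located at about (547.5,319), pocket (541.4,-55), vessel (537,-289) and ring (377.5,274). The two cameras differ by about 3 mm. First move is to a point above the vessel, with the jaws along x.

>>> jog_arm --travel '[[0.1, 0.08, 0], [0.2, 0.16, 0], [0.3, 0.24, 0], [0.4, 0.32, 0], [0.5, 0.4, 0], [0.6, 0.48, 0], [0.7, 0.56, 0], [0.8, 0.64, 0], [0.9, 0.72, 0], [0.985, 0.796, 0]]' --dr '[[0, 0, 0.09], [0, 0, 0.18], [0, 0, 0.27], [0, 0, 0.36], [0, 0, 0.45], [0, 0, 0.54], [0, 0, 0.63], [0, 0, 0.72], [0, 0, 0.8], [0, 0, 0.852]]' --hand 1

```text
t: 1.1
ee_pos: [533.0, -292.5, 221.7]
orientation: [-3.141, -0.005, 0.003]
ft_force: [0.9, 0.2, -0.3]
width: 87.7
```

>>> jog_arm --travel '[[0.01, 0.008, -0.05], [0.01, 0.008, -0.12], [0.01, 0.008, -0.19], [0.01, 0.008, -0.25], [0.01, 0.008, -0.3], [0.01, 0.008, -0.34], [0.01, 0.008, -0.375], [0.01, 0.008, -0.4], [0.01, 0.008, -0.417], [0.01, 0.008, -0.417]]' --dr '[[0, 0, 0], [0, 0, 0], [0, 0, 0], [0, 0, 0], [0, 0, 0], [0, 0, 0], [0, 0, 0], [0, 0, 0], [0, 0, 0], [0, 0, 0]]'

```text
t: 2.1
ee_pos: [536.7, -289.1, 54.3]
orientation: [-3.141, -0.005, 0.004]
ft_force: [0.6, 0.3, 0.0]
width: 87.6
```

>>> jog_arm --travel '[[0, 0, 0], [0, 0, 0], [0, 0, 0], [0, 0, 0], [0, 0, 0], [0, 0, 0], [0, 0, 0], [0, 0, 0], [0, 0, 0], [0, 0, 0]]' --dr '[[0, 0, 0], [0, 0, 0], [0, 0, 0], [0, 0, 0], [0, 0, 0], [0, 0, 0], [0, 0, 0], [0, 0, 0], [0, 0, 0], [0, 0, 0]]' --hand -1

```text
t: 3.1
ee_pos: [536.9, -289.3, 54.7]
orientation: [-3.141, -0.005, 0.004]
ft_force: [-1.8, 0.3, 5.9]
width: 57.4
```

>>> jog_arm --travel '[[0, 0, 0.03], [0, 0, 0.08], [0, 0, 0.15], [0, 0, 0.23], [0, 0, 0.31], [0, 0.03, 0.375], [0, 0.08, 0.4], [0.005, 0.15, 0.4], [0.01, 0.24, 0.4], [0.01, 0.33, 0.4]]' --dr '[[0, 0, 0], [0, 0, 0], [0, 0, 0], [0, 0, 0], [0, 0, 0], [0, 0, 0], [0, 0, 0], [0, 0, 0], [0, 0, 0], [0, 0, 0]]'

```text
t: 4.1
ee_pos: [539.6, -154.9, 213.5]
orientation: [-3.14, -0.004, 0.007]
ft_force: [1.1, -0.4, -5.4]
width: 57.4
```

>>> jog_arm --travel '[[0, 0.08, 0], [0, 0.15, 0], [0, 0.21, 0], [0, 0.24, 0], [0, 0.252, 0], [0, 0.252, 0], [0, 0.252, 0], [0, 0.252, 0], [0, 0.252, 0], [0, 0.252, 0]]' --dr '[[0, 0, 0], [0, 0, 0], [0, 0, 0], [0, 0, 0], [0, 0, 0], [0, 0, 0], [0, 0, 0], [0, 0, 0], [0, 0, 0], [0, 0, 0]]'

```text
t: 5.1
ee_pos: [539.7, -54.7, 213.5]
orientation: [-3.14, -0.003, 0.007]
ft_force: [-0.3, -0.4, -5.9]
width: 57.1
```

Run:
```python
from h import *
o=telemetry.get_obs(); print(o['ee_pos'],o['ft_force'],o['width'],o['orientation'])
out=[]
for n,b in(('top',(239,130,339,230)),('side',(255,110,355,210))):
    d=grab(n); u0,v0,u1,v1=b
    out.append(cv2.resize(d['pixels'][v0:v1,u0:u1,::-1],None,fx=4,fy=4,interpolation=2))
cv2.imwrite('pics/held.png',np.hstack(out))
```

```text
[539.6502414  -54.70557844 213.53232968] [-0.29069869 -0.39793174 -5.85704881] 57.13725840898808 [-3.14024610e+00 -2.58330546e-03  6.83132097e-03]
```

View pics/held.png

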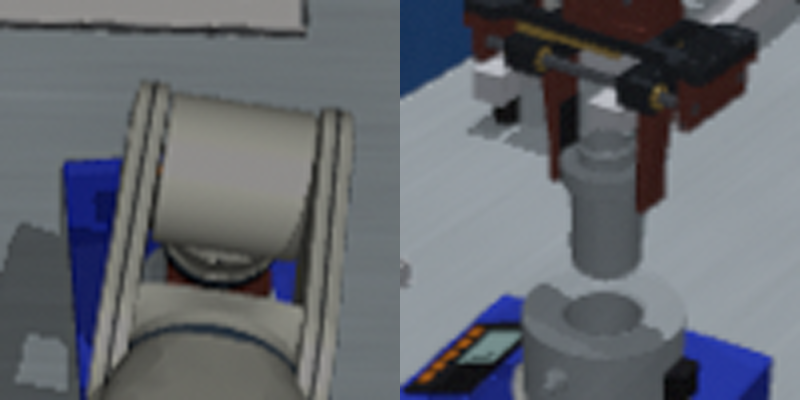

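Run:
```python
from h import *
d=load('side'); z0=213.5-54.7
print('pocket',fitc(d,539,-54,[(25.8,120)]),fitc(d,539,-54,[(25.8,120),(55,120)]))
print('vessel',fitc(d,538,-55,[(29,z0+78),(15,z0+91)]),fitc(d,538,-55,[(15,z0+91)]),fitc(d,538,-55,[(29,z0+78),(29,z0+64)]))
# body silhouette vs predicted, gradient along rows
g=cv2.GaussianBlur(d['pixels'].astype(np.float32).mean(2),(0,0),.8)
R=np.array(d['extrinsics'])[:3,:3]
for h in (20,30,40):
    P=np.array([539.7,-54.7,z0+h]); C=-R.T@np.array(d['extrinsics'])[:3,3]
    v=P-C; n=np.array([-v[1],v[0],0]); n/=np.hypot(*n[:2])
    best=[]
    for s in(1,-1):
        e=np.arange(15,32,.25); q=P+s*e[:,None]*n; u,vv=proj(d,q)
        best.append((cv2.remap(g,u.astype(np.float32)[None],vv.astype(np.float32)[None],1)[0]))
    gr=[np.abs(np.gradient(b)) for b in best]
    print(h,n.round(2),[e[k.argmax()] for k in gr])
```

```text
pocket (538.6, -53.7, 191.3) (539.2, -54.2, 164.2)
vessel (541.0, -42.2, 175.2) (545.2, -54.2, 140.8) (553.4, -59.8, 198.3)
20 [0.81 0.58 0.  ] [np.float64(23.5), np.float64(24.75)]
30 [0.81 0.58 0.  ] [np.float64(20.0), np.float64(25.75)]
40 [0.81 0.58 0.  ] [np.float64(20.0), np.float64(28.75)]
```

>>> jog_arm --travel '[[0.002, 0, -0.03], [0.002, 0, -0.06], [0.002, 0, -0.08], [0.002, 0, -0.09], [0.002, 0, -0.097], [0.002, 0, -0.102], [0.002, 0, -0.107], [0.002, 0, -0.112], [0.002, 0, -0.117], [0.002, 0, -0.122]]' --dr '[[0, 0, 0], [0, 0, 0], [0, 0, 0], [0, 0, 0], [0, 0, 0], [0, 0, 0], [0, 0, 0], [0, 0, 0], [0, 0, 0], [0, 0, 0]]'

```text
t: 6.2
ee_pos: [540.8, -54.5, 164.9]
orientation: [-3.14, -0.003, 0.005]
ft_force: [1.2, -0.5, -5.2]
width: 57.0
```

>>> jog_arm --travel '[[0, 0, -0.012], [0, 0, -0.024], [0, 0, -0.036], [0, 0, -0.048], [0, 0, -0.06], [0, 0, -0.068], [0, 0, -0.075], [0, 0, -0.08], [0, 0, -0.084], [0, 0, -0.084]]' --dr '[[0, 0, 0], [0, 0, 0], [0, 0, 0], [0, 0, 0], [0, 0, 0], [0, 0, 0], [0, 0, 0], [0, 0, 0], [0, 0, 0], [0, 0, 0]]'

```text
t: 7.2
ee_pos: [540.8, -54.5, 131.1]
orientation: [-3.14, -0.003, 0.006]
ft_force: [0.6, 0.4, -6.8]
width: 57.3
```

>>> jog_arm --travel '[[0, 0, -0.001], [0, 0, -0.002], [0, 0, -0.003], [0, 0, -0.004], [0, 0, -0.005], [0, 0, -0.006], [0, 0, -0.006], [0, 0, -0.006], [0, 0, -0.006], [0, 0, -0.006]]' --dr '[[0, 0, 0], [0, 0, 0], [0, 0, 0], [0, 0, 0], [0, 0, 0], [0, 0, 0], [0, 0, 0], [0, 0, 0], [0, 0, 0], [0, 0, 0]]'

```text
t: 8.2
ee_pos: [540.8, -54.5, 128.8]
orientation: [-3.14, -0.003, 0.005]
ft_force: [-0.2, -0.5, -3.3]
width: 57.0
```

>>> jog_arm --travel '[[0, 0, -0.001], [0, 0, -0.002], [0, 0, -0.002], [0, 0, -0.002], [0, 0, -0.002], [0, 0, -0.002], [0, 0, -0.002], [0, 0, -0.002], [0, 0, -0.002], [0, 0, -0.002]]' --dr '[[0, 0, 0], [0, 0, 0], [0, 0, 0], [0, 0, 0], [0, 0, 0], [0, 0, 0], [0, 0, 0], [0, 0, 0], [0, 0, 0], [0, 0, 0]]'

```text
t: 9.2
ee_pos: [540.8, -54.6, 128.0]
orientation: [-3.14, -0.003, 0.005]
ft_force: [-2.6, -0.8, 3.7]
width: 57.2
```

>>> jog_arm --travel '[[0, 0, 0], [0, 0, 0], [0, 0, 0], [0, 0, 0], [0, 0, 0], [0, 0, 0.02], [0, 0, 0.05], [0, 0, 0.1], [0, 0.02, 0.17], [0, 0.06, 0.23]]' --dr '[[0, 0, 0], [0, 0, 0], [0, 0, 0], [0, 0, 0], [0, 0, 0], [0, 0, 0], [0, 0, 0], [0, 0, 0], [0, 0, 0], [0, 0, 0]]' --hand 1

```text
t: 10.2
ee_pos: [541.2, -31.0, 222.3]
orientation: [-3.141, -0.001, 0.003]
ft_force: [1.2, 0.7, -0.2]
width: 88.1
```

>>> jog_arm --travel '[[-0.04, 0.08, 0], [-0.09, 0.17, 0], [-0.14, 0.26, 0], [-0.19, 0.36, 0], [-0.24, 0.46, 0], [-0.3, 0.56, 0], [-0.35, 0.66, 0], [-0.39, 0.73, -0.03], [-0.409, 0.762, -0.08], [-0.409, 0.762, -0.15]]' --dr '[[0, 0, 0], [0, 0, 0], [0, 0, 0], [0, 0, 0], [0, 0, 0], [0, 0, 0], [0, 0, 0], [0, 0, 0], [0, 0, 0], [0, 0, 0]]'

```text
t: 11.2
ee_pos: [377.9, 276.5, 163.9]
orientation: [-3.138, -0.006, -0.003]
ft_force: [0.3, -0.4, 1.1]
width: 88.2
```

Run:
```python
from h import *
o=telemetry.get_obs(); print(o['ee_pos'],o['ft_force'],o['qpos'])
out=[]
for n,b in(('top',(239,155,339,255)),('side',(255,110,355,210))):
    d=grab(n); u0,v0,u1,v1=b
    out.append(cv2.resize(d['pixels'][v0:v1,u0:u1,::-1],None,fx=4,fy=4,interpolation=2))
    for z in (73.5,):
        print(n,'ves',fitc(d,541,-55,[(29,z+78)]),fitc(d,541,-55,[(15,z+91)]),fitc(d,541,-55,[(29,z+78),(15,z+91)]),'jacket',fitc(d,541,-55,[(55,120)]))
cv2.imwrite('pics/in.png',np.hstack(out))
```

```text
[377.86031368 276.45281046 163.90767376] [ 0.33657895 -0.4260165   1.06073952] [0.60482748 0.28030278 2.01681509 0.00282242 0.84062584 0.59927152]
top ves (534.0, -48.0, 166.6) (543.2, -53.6, 283.5) (543.4, -53.5, 195.2) jacket (544.2, -56.1, 320.8)
side ves (541.0, -54.3, 203.3) (540.8, -56.2, 191.4) (541.1, -55.5, 195.2) jacket (540.8, -55.4, 158.3)
```

View pics/in.png

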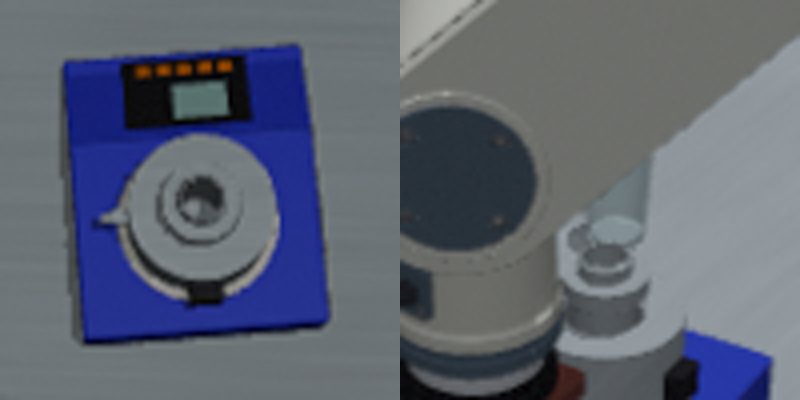

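>>> jog_arm --travel '[[0, -0.007, -0.07], [0, -0.007, -0.14], [0, -0.007, -0.21], [0, -0.007, -0.27], [0, -0.007, -0.32], [0, -0.007, -0.355], [0, -0.007, -0.38], [0, -0.007, -0.395], [0, -0.007, -0.403], [0, -0.007, -0.403]]' --dr '[[0, 0, 0], [0, 0, 0], [0, 0, 0], [0, 0, 0], [0, 0, 0], [0, 0, 0], [0, 0, 0], [0, 0, 0], [0, 0, 0], [0, 0, 0]]'

```text
t: 12.3
ee_pos: [376.4, 270.7, 0.6]
orientation: [3.141, 0.003, -0.007]
ft_force: [0.4, -0.6, 2.5]
width: 87.6
```

>>> jog_arm --travel '[[0, 0, 0], [0, 0, 0], [0, 0, 0], [0, 0, 0], [0, 0, 0], [0, 0, 0], [0, 0, 0], [0, 0, 0], [0, 0, 0], [0, 0, 0]]' --dr '[[0, 0, 0], [0, 0, 0], [0, 0, 0], [0, 0, 0], [0, 0, 0], [0, 0, 0], [0, 0, 0], [0, 0, 0], [0, 0, 0], [0, 0, 0]]' --hand -1

```text
t: 13.3
ee_pos: [376.5, 270.7, 0.6]
orientation: [3.141, 0.003, -0.007]
ft_force: [-1.0, -0.7, 4.7]
width: 55.9
```

>>> jog_arm --travel '[[0, 0, 0], [0, 0, 0], [0, 0, 0], [0, 0, 0], [0, 0, 0], [0.001, 0.004, 0.004], [0.001, 0.007, 0.005], [0.001, 0.007, 0.005], [0.001, 0.007, 0.005], [0.001, 0.007, 0.005]]' --dr '[[0, 0, 0], [0, 0, 0], [0, 0, 0], [0, 0, 0], [0, 0, 0], [0, 0, 0], [0, 0, 0], [0, 0, 0], [0, 0, 0], [0, 0, 0]]' --hand 1

```text
t: 14.3
ee_pos: [376.8, 273.6, 2.6]
orientation: [3.141, 0.003, -0.007]
ft_force: [0.3, 0.1, -0.0]
width: 88.0
```

>>> jog_arm --travel '[[0, 0, 0], [0, 0, 0], [0, 0, 0], [0, 0, 0], [0, 0, 0], [0, 0, 0], [0, 0, 0], [0, 0, 0], [0, 0, 0], [0, 0, 0]]' --dr '[[0, 0, 0], [0, 0, 0], [0, 0, 0], [0, 0, 0], [0, 0, 0], [0, 0, 0], [0, 0, 0], [0, 0, 0], [0, 0, 0], [0, 0, 0]]' --hand -1

```text
t: 15.3
ee_pos: [376.9, 273.6, 2.6]
orientation: [3.141, 0.003, -0.007]
ft_force: [-0.0, -0.1, -0.1]
width: 55.5
```

>>> jog_arm --travel '[[0, 0, 0.05], [0, 0, 0.15], [0, -0.02, 0.26], [0.03, -0.07, 0.37], [0.07, -0.15, 0.46], [0.12, -0.24, 0.52], [0.17, -0.34, 0.53], [0.22, -0.44, 0.53], [0.27, -0.54, 0.53], [0.32, -0.64, 0.53]]' --dr '[[0, 0, 0], [0, 0, 0], [0, 0, 0], [0, 0, 0], [0, 0, 0], [0, 0, 0], [0, 0, 0], [0, 0, 0], [0, 0, 0], [0, 0, 0]]'

```text
t: 16.3
ee_pos: [505.3, 15.8, 214.9]
orientation: [3.141, 0.003, -0.006]
ft_force: [-0.3, 0.2, -1.1]
width: 55.0
```

Remaining travel is dx +35.7 and dy −70.3.

>>> jog_arm --travel '[[0.03, -0.06, 0], [0.06, -0.12, 0], [0.08, -0.16, 0], [0.089, -0.176, 0], [0.089, -0.176, 0], [0.089, -0.176, 0], [0.089, -0.176, 0], [0.089, -0.176, -0.02], [0.089, -0.176, -0.05], [0.089, -0.176, -0.06]]' --dr '[[0, 0, 0], [0, 0, 0], [0, 0, 0], [0, 0, 0], [0, 0, 0], [0, 0, 0], [0, 0, 0], [0, 0, 0], [0, 0, 0], [0, 0, 0]]'

```text
t: 17.3
ee_pos: [539.8, -54.2, 189.1]
orientation: [3.141, 0.004, -0.01]
ft_force: [0.6, -0.5, -1.0]
width: 55.3
```

Run:
```python
from h import *
o=telemetry.get_obs(); print(o['ee_pos'],o['ft_force'],o['width'])
d=grab('side'); save(d,'ringheld.png',(265,110,345,190),7)
zr=o['ee_pos'][2]-2.6
print('ves',fitc(d,541,-55,[(29,152)],R=6),fitc(d,541,-55,[(15,165)],R=6))
print('ring',fitc(d,541,-55,[(20,zr)],R=8),fitc(d,541,-55,[(28,zr)],R=8),fitc(d,541,-55,[(20,zr+8)],R=8),fitc(d,541,-55,[(28,zr),(28,zr+8)],R=8))
```

```text
[539.77651523 -54.15738897 189.10438506] [ 0.61657932 -0.47746975 -1.02512052] 55.27975320174268
ves (538.3, -52.8, 156.7) (536.7, -64.1, 166.3)
ring (546.1, -63.8, 192.9) (548.7, -55.4, 242.6) (548.2, -64.4, 252.1) (549.4, -55.5, 244.9)
```

View pics/ringheld.png

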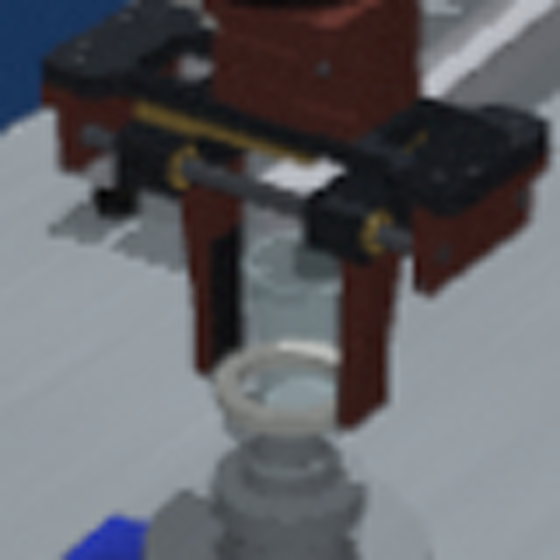

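>>> jog_arm --travel '[[0.003, -0.001, -0.01], [0.003, -0.001, -0.025], [0.003, -0.001, -0.04], [0.003, -0.001, -0.048], [0.003, -0.001, -0.053], [0.003, -0.001, -0.058], [0.003, -0.001, -0.063], [0.003, -0.001, -0.068], [0.003, -0.001, -0.072], [0.003, -0.001, -0.076]]' --dr '[[0, 0, 0], [0, 0, 0], [0, 0, 0], [0, 0, 0], [0, 0, 0], [0, 0, 0], [0, 0, 0], [0, 0, 0], [0, 0, 0], [0, 0, 0]]'

```text
t: 18.35
ee_pos: [540.9, -54.6, 158.4]
orientation: [3.141, 0.003, -0.011]
ft_force: [0.4, -1.0, -0.2]
width: 55.2
```

>>> jog_arm --travel '[[0, 0, -0.002], [0, 0, -0.004], [0, 0, -0.006], [0, 0, -0.007], [0, 0, -0.008], [0, 0, -0.009], [0, 0, -0.01], [0, 0, -0.01], [0, 0, -0.01], [0, 0, -0.01]]' --dr '[[0, 0, 0], [0, 0, 0], [0, 0, 0], [0, 0, 0], [0, 0, 0], [0, 0, 0], [0, 0, 0], [0, 0, 0], [0, 0, 0], [0, 0, 0]]'

```text
t: 19.35
ee_pos: [541.0, -54.6, 154.5]
orientation: [3.141, 0.003, -0.01]
ft_force: [-0.7, 0.4, 0.8]
width: 55.1
```

Contact is starting at the expected height. I'll go down another 0.4 mm, release, then rise and head for the lid.

>>> jog_arm --travel '[[0, 0, -0.001], [0, 0, -0.001], [0, 0, -0.001], [0, 0, -0.001], [0, 0, -0.001], [0, 0, -0.001], [0, 0, -0.001], [0, 0, -0.001], [0, 0, -0.001], [0, 0, -0.001]]' --dr '[[0, 0, 0], [0, 0, 0], [0, 0, 0], [0, 0, 0], [0, 0, 0], [0, 0, 0], [0, 0, 0], [0, 0, 0], [0, 0, 0], [0, 0, 0]]'

```text
t: 20.35
ee_pos: [541.0, -54.6, 154.2]
orientation: [3.141, 0.003, -0.01]
ft_force: [-0.1, 0.1, 2.7]
width: 55.7
```

>>> jog_arm --travel '[[0, 0, 0], [0, 0, 0], [0, 0, 0], [0, 0, 0], [0, 0, 0], [0, 0, 0.02], [0, 0, 0.05], [0, 0.02, 0.1], [0, 0.08, 0.13], [0, 0.17, 0.13]]' --dr '[[0, 0, 0], [0, 0, 0], [0, 0, 0], [0, 0, 0], [0, 0, 0], [0, 0, 0], [0, 0, 0], [0, 0, 0], [0, 0, 0], [0, 0, 0]]' --hand 1

```text
t: 21.35
ee_pos: [542.7, 13.0, 209.3]
orientation: [3.141, -0.0, -0.002]
ft_force: [-0.4, 0.9, 0.2]
width: 88.0
```

Run:
```python
from h import *
for n in('top','side'):
    d=grab(n); w=cloud(d)
    m=(np.hypot(w[...,0]-570,w[...,1]-480)<110)
    for lo,hi in((25,110),(150,185)):
        P=w[m&(w[...,2]>lo)&(w[...,2]<hi)]; 
        if len(P)>10: print(n,lo,len(P),np.percentile(P,2,0).round(),np.percentile(P,98,0).round())
    print(n,'lid',[fitc(d,548,318,c,R=6) for c in([(29,18),(29,0)],)])
print(telemetry.get_obs()['ee_pos'])
```

```text
top 25 256 [539. 450.  27.] [609. 507. 109.]
top 150 222 [559. 473. 155.] [601. 513. 181.]
top lid [(548.0, 315.4, 89.9)]
side 25 1240 [536. 464.  27.] [588. 537. 109.]
side 150 480 [557. 476. 151.] [598. 516. 175.]
side lid [(548.6, 320.4, 200.2)]
[541.57449876  15.97473227 207.87376742]
```

>>> jog_arm --travel '[[0, 0.05, 0], [0, 0.13, 0], [0.002, 0.22, 0], [0.004, 0.31, 0], [0.006, 0.4, 0], [0.008, 0.49, 0], [0.01, 0.58, 0], [0.012, 0.66, 0], [0.013, 0.72, 0], [0.013, 0.757, 0]]' --dr '[[0, 0, 0.095], [0, 0, 0.19], [0, 0, 0.285], [0, 0, 0.38], [0, 0, 0.475], [0, 0, 0.57], [0, 0, 0.665], [0, 0, 0.76], [0, 0, 0.855], [0, 0, 0.95]]' --hand 0.3

```text
t: 22.45
ee_pos: [547.1, 320.2, 208.6]
orientation: [2.292, 2.145, -0.004]
ft_force: [0.2, 0.0, 0.2]
width: 57.0
```

>>> jog_arm --travel '[[0, 0, 0], [0, 0, 0], [0, 0, 0], [0, 0, 0], [0, 0, 0], [0, 0, 0], [0, 0, 0], [0, 0, 0], [0, 0, 0], [0, 0, 0]]' --dr '[[0, 0, 0.05], [0, 0, 0.05], [0, 0, 0.05], [0, 0, 0.05], [0, 0, 0.05], [0, 0, 0.05], [0, 0, 0.05], [0, 0, 0.05], [0, 0, 0.05], [0, 0, 0.05]]'

```text
t: 23.45
ee_pos: [547.1, 320.2, 208.5]
orientation: [2.206, 2.233, -0.004]
ft_force: [0.1, 0.2, -0.9]
width: 56.9
```

Run:
```python
from h import *
o=telemetry.get_obs(); print(o['ee_pos'],o['orientation'],o['width'],o['qpos'])
out=[]
for n,b in(('top',(254,170,324,240)),('side',(270,120,340,190))):
    d=grab(n); u0,v0,u1,v1=b
    out.append(cv2.resize(d['pixels'][v0:v1,u0:u1,::-1],None,fx=5.6,fy=5.6,interpolation=2))
    print(n,'ring',fitc(d,541,-55,[(28,160)],R=6),fitc(d,541,-55,[(20,160)],R=6),fitc(d,541,-55,[(28,160),(20,160)],R=6),'bore',fitc(d,541,-55,[(15,165)],R=6))
cv2.imwrite('pics/ringon.png',np.hstack(out))
```

```text
[547.08600929 320.24235057 208.54098986] [ 2.20595935  2.23288697 -0.00363701] 56.901104838077714 [ 0.51243646  0.45224739  1.61911807 -0.00378658  1.07168839 -1.06867757]
top ring (534.6, -47.3, 230.6) (541.8, -53.6, 321.3) (533.7, -51.4, 244.1) bore (546.6, -53.5, 284.0)
side ring (538.8, -53.4, 236.5) (539.4, -54.6, 342.9) (539.3, -54.3, 287.2) bore (538.5, -53.4, 304.9)
```

View pics/ringon.png

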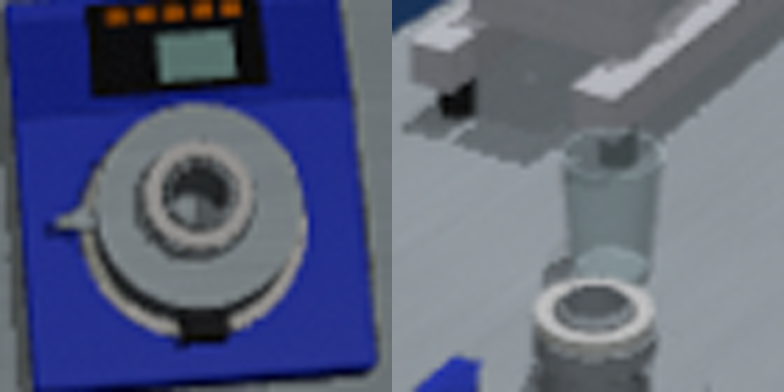

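>>> jog_arm --travel '[[0, -0.003, -0.05], [0, -0.003, -0.13], [0, -0.003, -0.21], [0, -0.003, -0.28], [0, -0.003, -0.34], [0, -0.003, -0.385], [0, -0.003, -0.415], [0, -0.003, -0.435], [0, -0.003, -0.448], [0, -0.003, -0.453]]' --dr '[[0, 0, 0], [0, 0, 0], [0, 0, 0], [0, 0, 0], [0, 0, 0], [0, 0, 0], [0, 0, 0], [0, 0, 0], [0, 0, 0], [0, 0, 0]]'

```text
t: 24.55
ee_pos: [547.3, 319.2, 27.4]
orientation: [2.206, 2.233, -0.003]
ft_force: [0.1, 0.7, 0.0]
width: 56.7
```

>>> jog_arm --travel '[[0, 0, 0], [0, 0, 0], [0, 0, 0], [0, 0, 0], [0, 0, 0], [0, 0, 0], [0, 0, 0], [0, 0, 0], [0, 0, 0], [0, 0, 0]]' --dr '[[0, 0, 0], [0, 0, 0], [0, 0, 0], [0, 0, 0], [0, 0, 0], [0, 0, 0], [0, 0, 0], [0, 0, 0], [0, 0, 0], [0, 0, 0]]' --hand -1

```text
t: 25.55
ee_pos: [547.5, 319.3, 27.8]
orientation: [2.206, 2.233, -0.002]
ft_force: [-1.4, 0.0, 4.9]
width: 25.7
```

>>> jog_arm --travel '[[0, 0, 0.03], [0, 0, 0.1], [0, 0, 0.2], [0, -0.01, 0.31], [0, -0.05, 0.41], [0, -0.12, 0.48], [-0.003, -0.2, 0.505], [-0.006, -0.3, 0.505], [-0.009, -0.4, 0.505], [-0.01, -0.5, 0.505]]' --dr '[[0, 0, 0], [0, 0, 0], [0, 0, 0], [0, 0, 0], [0, 0, 0], [0, 0, 0], [0, 0, 0], [0, 0, 0], [0, 0, 0], [0, 0, 0]]'

```text
t: 26.55
ee_pos: [542.3, 117.7, 229.7]
orientation: [2.206, 2.234, -0.004]
ft_force: [1.3, -0.7, -4.4]
width: 25.6
```

>>> jog_arm --travel '[[0, -0.08, 0], [0, -0.17, 0], [-0.001, -0.26, 0], [-0.002, -0.34, 0], [-0.002, -0.4, 0], [-0.002, -0.425, 0], [-0.002, -0.431, 0], [-0.002, -0.431, 0], [-0.002, -0.431, 0], [-0.002, -0.431, 0]]' --dr '[[0, 0, 0], [0, 0, 0], [0, 0, 0], [0, 0, 0], [0, 0, 0], [0, 0, 0], [0, 0, 0], [0, 0, 0], [0, 0, 0], [0, 0, 0]]'

```text
t: 27.55
ee_pos: [541.4, -53.7, 229.7]
orientation: [2.204, 2.235, -0.004]
ft_force: [-0.3, 0.4, -4.4]
width: 25.7
```

Run:
```python
from h import *
o=telemetry.get_obs(); print(o['ee_pos'],o['orientation'],o['ft_force'])
d=grab('side'); zr=o['ee_pos'][2]-27.6
im=cv2.resize(d['pixels'][95:175,265:345,::-1],None,fx=7,fy=7,interpolation=2)
t=np.linspace(0,6.3,90)
for c,r,z,col in((o['ee_pos'],29,zr,(0,0,255)),((541,-54.6),28,160,(0,255,0)),((541,-54.6),15,165,(0,255,0))):
    u,v=proj(d,np.stack([c[0]+r*np.cos(t),c[1]+r*np.sin(t),0*t+z],-1))
    cv2.polylines(im,[np.stack([(u-265+.5)*7,(v-95+.5)*7],-1).astype(int)],True,col,1)
cv2.imwrite('pics/lidheld.png',im)
```

```text
[541.43084141 -53.66430875 229.65939742] [ 2.20435539  2.23544244 -0.00410082] [-0.30878105  0.428886   -4.38212107]
```

View pics/lidheld.png

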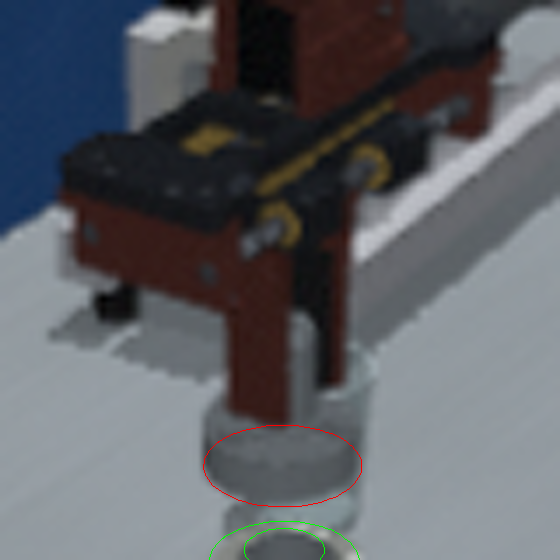

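>>> jog_arm --travel '[[0, -0.002, -0.02], [0, -0.002, -0.045], [0, -0.002, -0.065], [0, -0.002, -0.075], [0, -0.002, -0.081], [0, -0.002, -0.086], [0, -0.002, -0.09], [0, -0.002, -0.093], [0, -0.002, -0.096], [0, -0.002, -0.098]]' --dr '[[0, 0, 0], [0, 0, 0], [0, 0, 0], [0, 0, 0], [0, 0, 0], [0, 0, 0], [0, 0, 0], [0, 0, 0], [0, 0, 0], [0, 0, 0]]'

```text
t: 28.6
ee_pos: [541.4, -54.6, 190.7]
orientation: [2.204, 2.235, -0.004]
ft_force: [-0.9, 0.1, -2.7]
width: 25.6
```

>>> jog_arm --travel '[[0, 0, -0.001], [0, 0, -0.002], [0, 0, -0.003], [0, 0, -0.004], [0, 0, -0.005], [0, 0, -0.006], [0, 0, -0.007], [0, 0, -0.008], [0, 0, -0.008], [0, 0, -0.008]]' --dr '[[0, 0, 0], [0, 0, 0], [0, 0, 0], [0, 0, 0], [0, 0, 0], [0, 0, 0], [0, 0, 0], [0, 0, 0], [0, 0, 0], [0, 0, 0]]'

```text
t: 29.6
ee_pos: [541.4, -54.5, 187.5]
orientation: [2.204, 2.235, -0.004]
ft_force: [-2.8, 0.6, 2.2]
width: 25.6
```

>>> jog_arm --travel '[[0, 0, 0], [0, 0, 0], [0, 0, 0], [0, 0, 0], [0, 0, 0], [0, 0, 0], [0, 0, 0], [0, 0, 0], [0, 0, 0], [0, 0, 0]]' --dr '[[0, 0, 0], [0, 0, 0], [0, 0, 0], [0, 0, 0], [0, 0, 0], [0, 0, 0], [0, 0, 0], [0, 0, 0], [0, 0, 0], [0, 0, 0]]' --hand -0.2

```text
t: 30.6
ee_pos: [541.4, -54.5, 187.5]
orientation: [2.204, 2.235, -0.004]
ft_force: [-0.2, -0.4, -0.9]
width: 35.2
```

Run:
```python
from h import *
o=telemetry.get_obs(); print(o['ee_pos'],o['width'],o['ft_force'],o['moment'])
d=grab('side'); w=cloud(d)
im=cv2.resize(d['pixels'][115:195,265:345,::-1],None,fx=7,fy=7,interpolation=2)
t=np.linspace(0,6.3,90)
for r,z,col in((29,159.7,(0,0,255)),(29,177.7,(0,0,255)),(29,151.7,(0,255,0)),(29,137.7,(0,255,0))):
    u,v=proj(d,np.stack([541+r*np.cos(t),-54.6+r*np.sin(t),0*t+z],-1))
    cv2.polylines(im,[np.stack([(u-265+.5)*7,(v-115+.5)*7],-1).astype(int)],True,col,1)
cv2.imwrite('pics/lidon.png',im)
```

```text
[541.36914513 -54.5376851  187.5083044 ] 35.18986663080033 [-0.22077034 -0.38134464 -0.92897933] [ 0.04312228 -0.14888375  0.05263625]
```

View pics/lidon.png

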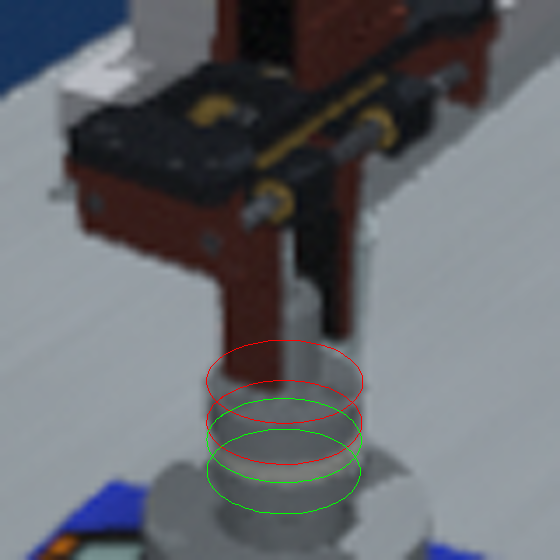

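>>> jog_arm --travel '[[0, 0, 0], [0, 0, 0], [0, 0, 0], [0, 0, 0], [0, 0, 0], [0, 0, 0], [0, 0, 0], [0, 0, 0], [0, 0, 0], [0, 0, 0]]' --dr '[[0, 0, 0], [0, 0, 0], [0, 0, 0], [0, 0, 0], [0, 0, 0], [0, 0, 0], [0, 0, 0], [0, 0, 0], [0, 0, 0], [0, 0, 0]]' --hand -1

```text
t: 31.65
ee_pos: [541.3, -54.5, 187.5]
orientation: [2.205, 2.235, -0.004]
ft_force: [0.4, -0.0, 0.4]
width: 25.4
```

>>> jog_arm --travel '[[0, 0, -0.001], [0, 0, -0.002], [0, 0, -0.003], [0, 0, -0.004], [0, 0, -0.005], [0, 0, -0.006], [0, 0, -0.007], [0, 0, -0.008], [0, 0, -0.009], [0, 0, -0.01]]' --dr '[[0, 0, 0], [0, 0, 0], [0, 0, 0], [0, 0, 0], [0, 0, 0], [0, 0, 0], [0, 0, 0], [0, 0, 0], [0, 0, 0], [0, 0, 0]]'

```text
t: 32.65
ee_pos: [541.7, -54.5, 183.9]
orientation: [2.204, 2.235, -0.003]
ft_force: [-0.0, 2.0, 7.6]
width: 25.7
```

>>> jog_arm --travel '[[0, 0, -0.002], [0, 0, -0.003], [0, 0, -0.004], [0, 0, -0.005], [0, 0, -0.006], [0, 0, -0.007], [0, 0, -0.008], [0, 0, -0.009], [0, 0, -0.01], [0, 0, -0.01]]' --dr '[[0, 0, 0], [0, 0, 0], [0, 0, 0], [0, 0, 0], [0, 0, 0], [0, 0, 0], [0, 0, 0], [0, 0, 0], [0, 0, 0], [0, 0, 0]]'

```text
t: 33.65
ee_pos: [542.1, -54.5, 181.0]
orientation: [2.204, 2.234, -0.002]
ft_force: [-3.0, 1.7, 12.3]
width: 25.5
```

Run:
```python
from h import *
for _ in range(6):
    imaging.get_image('side'); o=telemetry.get_obs(); print(o['t'],o['ee_pos'].round(2),o['ft_force'].round(1),o['moment'].round(2),o['width'].__round__(1))
```

```text
33.7 [542.17 -54.56 181.1 ] [-2.8  1.8 13.5] [ 0.51  0.54 -0.  ] 25.4
33.75 [542.18 -54.54 181.09] [-2.6  1.6 11.9] [0.53 0.48 0.01] 25.6
33.8 [542.12 -54.56 181.08] [-2.8  0.7 12.4] [0.55 0.54 0.  ] 25.4
33.85 [542.17 -54.55 181.09] [-2.6  1.7 13.3] [0.49 0.55 0.05] 25.4
33.9 [542.12 -54.55 181.08] [-2.7  2.2 12.2] [ 0.59  0.54 -0.05] 25.2
33.95 [542.13 -54.56 181.11] [-3.6  2.3 12.7] [0.52 0.49 0.03] 25.4
```

>>> jog_arm --travel '[[0, 0, -0.003], [-0.001, 0, -0.004], [-0.002, 0, -0.005], [-0.002, 0, -0.006], [-0.002, 0, -0.0065], [-0.002, 0, -0.0065], [-0.002, 0, -0.0065], [-0.002, 0, -0.0065], [-0.002, 0, -0.0065], [-0.002, 0, -0.0065]]' --dr '[[0, 0, 0], [0, 0, 0], [0, 0, 0], [0, 0, 0], [0, 0, 0], [0, 0, 0], [0, 0, 0], [0, 0, 0], [0, 0, 0], [0, 0, 0]]'

```text
t: 34.95
ee_pos: [542.1, -54.6, 180.0]
orientation: [2.203, 2.233, -0.0]
ft_force: [-3.4, 2.1, 14.5]
width: 25.2
```

```bash
cat > m.py <<'E'
from h import *
F=[]
for _ in range(8):
    d=imaging.get_image('side'); o=telemetry.get_obs(); F.append([*o['ee_pos'],*o['ft_force'],*o['moment'],o['width']])
np.savez('/tmp/side.npz',**d)
print(o['t'],np.mean(F,0).round(2),np.std(F,0).round(2)[3:6],o['orientation'].round(4))
E
python3 m.py
```

```text
35.35 [ 5.4211e+02 -5.4570e+01  1.8001e+02 -3.0000e+00  2.0600e+00  1.5050e+01
  6.2000e-01  5.4000e-01  0.0000e+00  2.5510e+01] [0.34 0.33 0.38] [ 2.2024e+00  2.2333e+00 -1.0000e-04]
```

Run:
```python
from h import *
d=load('side')
im=cv2.resize(d['pixels'][115:195,265:345,::-1],None,fx=7,fy=7,interpolation=2)
t=np.linspace(0,6.3,90); o=im.copy()
for r,z,col in((29,151.5,(0,0,255)),(29,169.5,(0,0,255)),(29,143.5,(0,255,0))):
    u,v=proj(d,np.stack([541.5+r*np.cos(t),-54.6+r*np.sin(t),0*t+z],-1))
    cv2.polylines(o,[np.stack([(u-265+.5)*7,(v-115+.5)*7],-1).astype(int)],True,col,1)
cv2.imwrite('pics/push.png',cv2.convertScaleAbs(np.hstack([im,o])[200:,130:],alpha=1.3)[:, :790])
```

```text
(no output)
```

View pics/push.png

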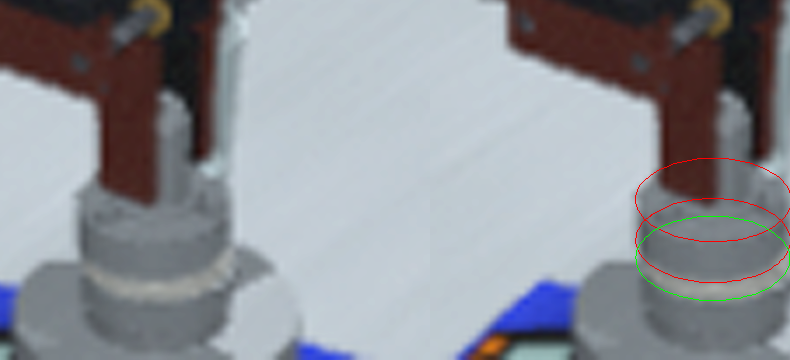

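The lid sits level, with the white ring showing as an even band between lid and flange (about (155,285) in the crop). The push is steady at 15 N and the travel matches the spring rate, so I'm handing in.

```bash
python3 m.py && python3 -c "
from workcell import ticket; print(ticket.close_job())"
```

```text
35.75 [542.11 -54.57 180.01  -2.82   2.09  14.88   0.58   0.56   0.    25.5 ] [0.55 0.48 0.33] [ 2.2025e+00  2.2333e+00 -2.0000e-04]
the job is handed in; nothing more can be done
None
```

The autoclave is closed, and the arm finished holding the lid down at about 15 N, still gripping the boss. I handed the job in at about 36 s of the 72 s allowed.

- **Assembly:** I lowered the vessel into the pocket until it touched the heater plate, and laid the small white ring flat on the flange. The lid touched down at the expected seated height. I opened the gripper once to let it settle, then gripped it again to push. I didn't touch any of the other objects.
- **Push:** the last reading was 14.9 ± 0.3 N downward and steady. The lid went down 7.5 mm while pushed, which matches the spring's 2 N per mm, so the grip did not slip.
- **Seating:** in the last side picture the lid is level, with the ring showing evenly between lid and flange.

**What was off:**
- The two cameras disagreed by about 3–4 mm in x and 1–3 mm in y, so I used their average plus the centring effect of the jaws.
- A sideways force of about 3.5 N and a moment of about 0.8 N m remained during the push. One small sideways correction did not reduce them.
- The first grip on the ring was about 3 mm off centre and too close to the bench, so I set it down and gripped it again.

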